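# Antistatic puff, then hold the sprung slide carrier out at the mark

## Task

Settle the dust before the glass slide is uncovered: press the nozzle cap of the antistatic spray can (the can standing in the foot, with the spout) right down and let it spring back up, the slide carrier staying home meanwhile. Then pull the reader's spring-return slide carrier out by its upright grip block until its pointer lines up with the line on the rider on the scale rail (within 5 mm) and keep it there: the program finishes while the fingers are still holding it at the mark. Leave the rider and everything else on the bench where they stand.

Things in the scene. Friction and masses are not known exactly. Their poses are not given: they have to be found in the camera images.
- reader: slide reader, a white box fixed to the bench, 160 deep x 180 wide x 100 mm high. Origin: on the bench under the middle of its front face; x points from that face back into the box, y to its left, z up. Before the face a grey tongue lies 210 mm out on the bench, 12 mm high; on its left edge a scale rail, top 36 mm up, 78 mm left of the carrier's centre line.
- carriage (a joint): how far the reader's slide carrier is pulled out, in m: 0 fully home, up to 0.115 at its stop; it slides along the reader's -x. A spring draws it home: about 4.5 N at home, 50 N/m more as it comes out (7 to 9 N at the mark), so it runs back if let go. Little friction.
- pull_grip (a point): middle of the carrier's upright black grip block (14 mm along the reader's x, 30 mm along its y, from 36 to 110 mm above the bench); this point is 90 mm above the bench, 20 mm below the top; at home 75 mm in front of the reader's face. Fully open fingers have room on any side of it, with tips down to 70 mm above the bench. A thin steel pointer reaches from it left to the rail.
- pointer_tip (a point): tip of the pointer (4 mm wide, 42 mm above the bench), at the same distance along the reader's x as the grip block's middle, 66 mm to its left.
- mark (a point): the mark: the black line across the small white rider clipped over the dark rail (16 mm along the rail, with an upright fin at the back, top 60 mm up); this point is the line's end beside the pointer's path, 42 mm above the bench. The rider is stiff (40 N to shift it) and sits so that the carrier must come out 45 to 90 mm for the pointer to meet the line.
- cap (a joint): how far the spray can's nozzle cap is pressed, in m: 0 up, 0.008 fully down. Sprung: 2 N starts it, 6 N holds it fully down; it comes back up by itself.
- cap_top (a point): middle of the flat top of the white nozzle cap (32 mm across, 18 mm high, with a little spout on its side, visible stem below it), 186 mm above the bench when up.
- spray: antistatic spray: slim aluminium can, 56 mm across, with a paper label, held fast in a grey weighted foot 88 mm across that is fixed to the bench; upright; origin at its foot's underside centre, z up. It is the only can with a foot and a spout.
- refill: bystander: loose aluminium can like the spray but 182 mm high, with a wide white overcap, no foot and no spout; origin at its underside centre.
- reagent: bystander: loose amber glass bottle, 60 mm across, 150 mm high; origin at its underside centre.
- beaker: bystander: loose glass beaker, 70 mm across, 90 mm high; origin at its underside centre.
- dishes: bystander: loose stack of three dishes, 90 mm across, 48 mm high; origin at its underside centre.
- counter: bystander: loose black keypad counter, 80 x 130 x 30 mm; origin at its underside centre.
- slidebox: bystander: loose grey slide box, 80 x 100 x 35 mm; origin at its underside centre.

How it is judged:
By the outcome, as a careful person would: the job done as asked, in the order asked, and still so for the second after the job is handed in, while the arm keeps its last pose, push and grip.
It also fails if it takes over 51 s, if anything falls off the work surface, if the arm or the gripper's body presses on something with over 40 N, if the wrist force passes 120 N, or if a joint passes its speed limit or range.

## Robot

A 7-joint arm with a two-finger parallel gripper is mounted at the origin on the work surface. World frame = base frame: x ahead of the robot, y to its left, z up, the work surface at z = 0. Lengths are in m, angles in degrees, forces in N, time in s.
With the tool pointing down it reaches from about 0.4 to 0.9 m from the base axis. Payload 5.6 kg.
Tool frame: the origin (TCP) lies midway between the tips of the shut fingers; the grasp point (between the pads) lies 19 mm behind it (env.hold_point_z is the z of the grasp point in the tool frame, in m); z points along the fingers, y is the line along which they close (so a half turn about z gives the same grasp; the last joint's range is limited). The gripper opens to 92 mm and grips with 3 to 60 N. Pads are 20 mm wide; open, the fingers measure 128 mm over their backs; the gripper's body (75 mm by 189 mm) begins 69 mm behind the grasp point.
Start: joints at [-79.584, 26.786, -0.665, 91.828, 0.344, 61.387, -3.226], TCP at [0.145, 0.634, 0.215] pointing down, gripper open.
Joint ranges: [-144.91, 144.91], [-17.63, 115.5], [-89.93, 88.59], [15.96, 139.68], [-74.01, 254.01], [8.47, 105.57], [-167.45, 167.45]. Speed limits (degrees/s): [147.25, 147.25, 180, 180, 180, 180, 180].

## Interface

Orientations are given as a 3x3 rotation matrix whose columns are the frame's x, y, z axes.
In Python, from plant import env gives the robot as it stands.
- The arm moves only by the tool apply_moves, never from a script. Its argument "rows" is a list of rows, each a list of 3 entries, a list of its own where there are three numbers: the shift along the tool's x, y, z in m, then the turn about the tool's z in rad, then the gripper's target within -1 to 1 (fully open at 1, half-way at 0, shut at -1). In form: [[[dx, dy, dz], roll, gripper], ...]. A call has 1 to 12 rows; each row shifts and turns the commanded pose from where the row before left it, along the tool's axes as they then stand; what a row does not reach is not made up. A row lasts 1/12 s, in which the tool goes at most 41.7 mm and 7.16 degrees, less where a joint would pass 70% of its speed; a pose out of reach is approached as far as the arm can. A call is refused whole if a number of a shift passes 0.0417 or a number of a turn 0.125, either way. A call with a gripper value outside its range is refused whole. The fingers move at their own pace and stop on an object; "newtons" is the grip in N (left out, the last holds). Time passes only in rows, so rows that do not move let the fingers close. It gives the time, the measured TCP pose, the force, the opening and the grip force at its end, in the units of the state.
- env.state(): the state, without advancing time (a new reading comes with each control period).
- env.get_image(name): name is "scene" or "top" or "wrist"; returns a dict with "color" (400x640x3 uint8, blue, green, red), "fx", "fy", "cx", "cy" (pixels), "pose" (4x4, takes a point from camera to world coordinates); the wrist camera has in their place "tool_from_camera" (4x4, takes a point from camera to tool coordinates, whose origin is the TCP and whose axes are the flange's). Camera axes: x right, y down, z forward; pixel columns grow to the right and rows downward; lengths in m; the calibration is good to about 2 mm. A picture is of the moment at which its call begins: read the wrist's pose just before it. There is no depth.
- env.job_done(): hands the job in; it is judged then, once.
The state is a dict: "clock": time; "q": joint angles; "dq": joint speeds; "tau": joint torques, N m; "position": TCP position; "tool_rot": TCP orientation; "force": force on the tool from outside, world axes, zero at the start; "moment": the same for the moment, N m; "width": opening from 0.0 (shut) to 1.0 (fully open); "grasp_force": force on a finger pad.
Only numpy, scipy, OpenCV 4.12 (cv2) and the standard library are available. Lean on these libraries where they do the work, as an engineer would, in place of code of your own. Each camera call takes 0.05 s, during which the arm holds its last target. There are 200 camera calls.

## Working session

There is one attempt and no reset: what is moved stays moved. The work goes in short steps, Python scripts to look and compute and a tool call to move; the robot and the scene stay as the last step left them, time stands still between calls to the robot, and variables do not carry over. Pictures are saved under pics/ and viewed, at most 10 in all, crops included, and the job is handed in when it is done.

Besides the shell and the picture viewer there is one more tool, called after ">>>" as a command line: name --argument value ..., lists and objects as JSON in quotes. apply_moves: Moves the arm, as the interface text tells. Its arguments: {"type":"object","properties":{"rows":{"type":"array","items":{"type":"array"}},"newtons":{"type":"number"}},"required":["rows"]}

```bash
mkdir -p pics; cat > h.py <<'E'
import numpy as np, cv2
from plant import env
def snap(n,f):
    d=env.get_image(n); cv2.imwrite('pics/'+f,d['color']); np.save('pics/'+f[:-4]+'.npy',{k:v for k,v in d.items()},allow_pickle=True); return d
def load(f): return np.load('pics/'+f+'.npy',allow_pickle=True).item()
def ray(d,u,v):
    P=np.array(d['pose']); r=P[:3,:3]@np.array([(u-d['cx'])/d['fx'],(v-d['cy'])/d['fy'],1]); return P[:3,3],r
def onz(d,u,v,z):
    o,r=ray(d,u,v); return o+r*(z-o[2])/r[2]
def proj(d,p):
    P=np.array(d['pose']); c=P[:3,:3].T@(np.array(p)-P[:3,3]); return np.array([d['fx']*c[0]/c[2]+d['cx'],d['fy']*c[1]/c[2]+d['cy']])
E
python3 - <<'E'
from h import *
for n in('scene','top'):
    d=snap(n,n+'0.png'); print(n,d['fx'],d['cx'],d['cy'],np.round(d['pose'],3).tolist())
s=env.state(); print({k:np.round(v,3).tolist() for k,v in s.items()}, env.hold_point_z)
E
```

```text
scene 406.5516111616531 322.295124896884 200.78318718868883 [[-0.858, 0.351, -0.375, 1.011], [0.513, 0.577, -0.636, 0.754], [-0.007, -0.738, -0.675, 0.951], [0.0, 0.0, 0.0, 1.0]]
top 442.1602582835111 319.7438364779084 199.8073890621319 [[0.022, -0.997, 0.08, 0.453], [-1.0, -0.023, -0.017, 0.018], [0.019, -0.079, -0.997, 1.358], [0.0, 0.0, 0.0, 1.0]]
{'clock': 0.1, 'q': [-79.583, 26.832, -0.663, 91.874, 0.344, 61.388, -3.228], 'dq': [0.013, -0.181, 0.021, -0.033, -0.013, 0.004, -0.001], 'tau': [0.001, -52.165, -0.013, -24.437, -0.057, 0.014, 0.0], 'position': [0.145, 0.633, 0.214], 'tool_rot': [[-0.975, 0.223, -0.0], [0.223, 0.975, -0.002], [-0.0, -0.002, -1.0]], 'force': [-0.172, -0.075, -1.074], 'moment': [-0.033, 0.041, 0.028], 'grasp_force': 0.0, 'width': 0.998} -0.0187
```

View pics/top0.png

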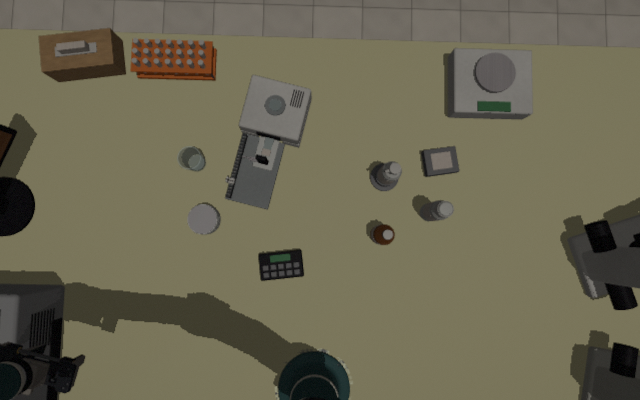

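View pics/scene0.png

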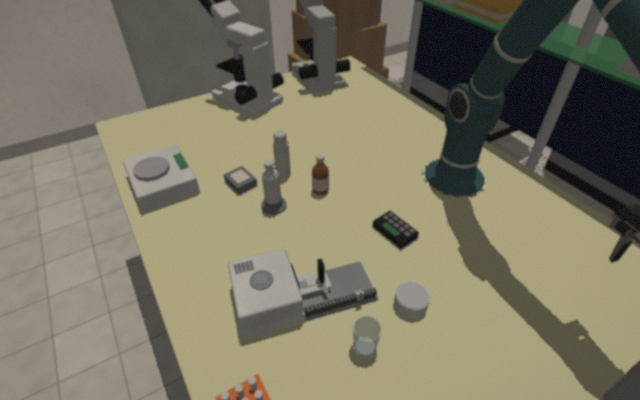

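The top view shows the spray can at about (385,178) with its cap near (394,169). The reader is at (275,110), the grip block at (263,158) and the rider at about (231,180). I'll enlarge both regions in both views.

```bash
python3 - <<'E'
from h import *
t=load('top0')['color']; s=load('scene0')['color']
r=lambda im,x,y,w,h,k:cv2.resize(im[y:y+h,x:x+w],None,fx=k,fy=k,interpolation=cv2.INTER_CUBIC)
a=r(t,220,70,100,150,4); b=r(t,360,150,50,50,6); c=r(s,225,245,160,100,4)
d=r(s,245,155,50,65,4)
C=np.zeros((600,800,3),np.uint8); C[:600,:400]=a; C[:300,400:700]=b; C[300:560,400:600]=d
cv2.imwrite('pics/c1.png',C)
cv2.imwrite('pics/c2.png',c)
E
```

```text
(no output)
```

View pics/c1.png

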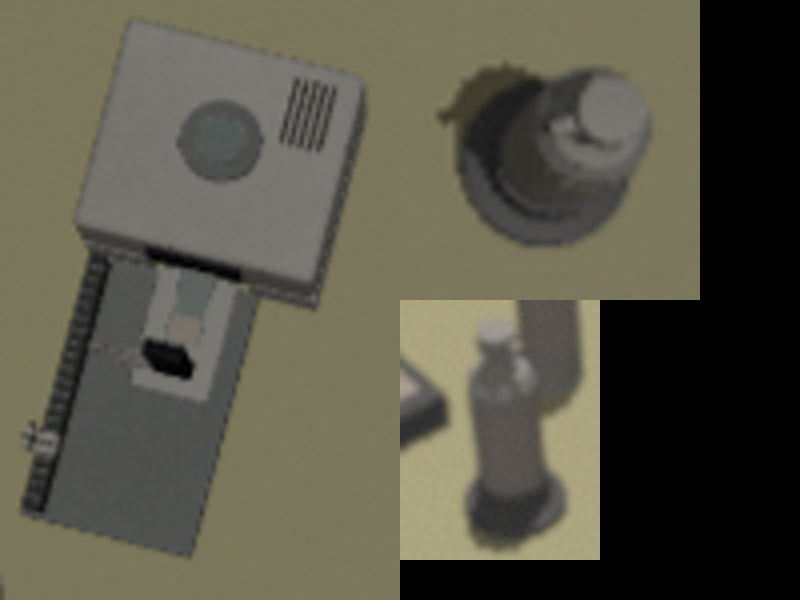

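View pics/c2.png

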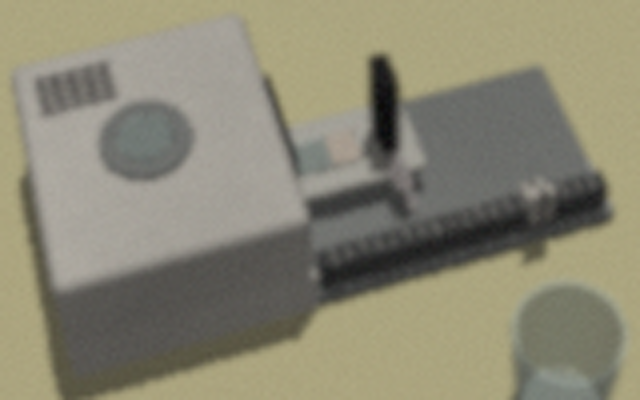

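```bash
python3 - <<'E'
from h import *
t=load('top0'); s=load('scene0')
f=lambda u,v,z:np.round(onz(t,u,v,z),4)
c=f(395.3,167.5,.186); print('cap',c,'scene proj',proj(s,c),'expect ~',(245+95/4,155+30/4),'foot',f(385+0,150+24,.0))
P=[f(239.5,125.5,.1),f(300,141.2,.1),f(310.5,89.5,.1),f(252.5,75,.1)]; print(P)
print([np.linalg.norm(P[i]-P[(i+1)%4]) for i in range(4)])
T=[f(225.5,198.75,.012),f(267.5,209,.012)]; print(T)
ax=(P[3]-P[0]+P[2]-P[1]); ax/=np.linalg.norm(ax); ay=np.array([-ax[1],ax[0],0])
print('yaw',np.degrees(np.arctan2(ax[1],ax[0])), 'from tongue', np.degrees(np.arctan2(*( (P[0]+P[1]-T[0]-T[1])[1::-1]))))
C=np.mean(P,0); O=C-ax*.08; O[2]=0; print('O',O)
for n,x,y,z in(('griptop',-.075,0,.11),('grip',-.075,0,.09),('tip',-.075,.066,.042)):
    p=O+ax*x+ay*y; p[2]=z; print(n,p,proj(t,p),proj(s,p))
m=onz(t,220+42/4,70+440/4,.042); print('rider',m,'rel',(m-O)@ax,(m-O)@ay)
m=onz(s,225+538/4,245+205/4,.036); print('rider s',m,'rel',(m-O)@ax,(m-O)@ay)
E
```

```text
cap [ 0.6388 -0.2028  0.186 ] scene proj [268.76390475 162.69363452] expect ~ (268.75, 162.5) foot [ 0.6471 -0.206   0.    ]
[array([0.7635, 0.2324, 0.1   ]), array([0.7221, 0.0571, 0.1   ]), array([0.8754, 0.0304, 0.1   ]), array([0.9138, 0.2001, 0.1   ])]
[np.float64(0.18012231954979926), np.float64(0.15560777615530658), np.float64(0.17399037329691547), np.float64(0.1537315192145059)]
[array([0.5577, 0.2817, 0.012 ]), array([0.5294, 0.1533, 0.012 ])]
yaw -10.997479196118588 from tongue -20.058108506415493
O [0.74016915 0.14526126 0.        ]
griptop [0.66654649 0.1595687  0.11      ] [263.3803122  158.79829631] [320.88313855 259.95438009]
grip [0.66654649 0.1595687  0.09      ] [264.12930429 159.98690724] [320.95119262 264.73480849]
tip [0.67913703 0.22435665 0.042     ] [244.32155661 158.00724465] [329.55049993 294.74857082]
rider [0.61180392 0.26313745 0.042     ] rel -0.14849462750735723 0.09122375728575796
rider s [0.61149172 0.26591299 0.036     ] rel -0.14933057420597542 0.09388876696400895
```

>>> apply_moves --rows '[[[-0.03,-0.02,-0.01],0,-1],[[-0.03,-0.02,-0.01],0,-1],[[-0.03,-0.02,-0.01],0,-1],[[-0.03,-0.02,-0.01],0,-1],[[-0.03,-0.02,-0.01],0,-1],[[-0.03,-0.02,-0.01],0,-1],[[-0.03,-0.02,-0.01],0,-1],[[-0.03,-0.02,-0.01],0,-1],[[-0.03,-0.02,-0.01],0,-1],[[-0.03,-0.02,-0.01],0,-1],[[-0.03,-0.02,0],0,-1],[[-0.03,-0.02,0],0,-1]]'

```text
clock: 1.1
position: [0.4434, 0.318, 0.3152]
tool_rot: [[-0.975, 0.223, 0.001], [0.223, 0.975, 0.001], [-0.001, 0.001, -1.0]]
force: [-0.5, 0.7, -0.3]
width: 0.151
grasp_force: 0.0
```

```bash
cat >> h.py <<'E'
def wsnap(f):
    s=env.state(); d=snap('wrist',f)
    T=np.eye(4); T[:3,:3]=s['tool_rot']; T[:3,3]=s['position']
    d['pose']=T@np.array(d['tool_from_camera']); np.save('pics/'+f[:-4]+'.npy',d,allow_pickle=True); return d
def totool(p):
    s=env.state(); R=np.array(s['tool_rot']); return R.T@(np.array(p)-s['position'])
E
python3 - <<'E'
from h import *
d=wsnap('w1.png'); s=env.state(); print(np.round(s['position'],4),np.round(s['q'],1),s['clock'],s['width'],np.round(s['tool_rot'],3))
print(np.round(d['tool_from_camera'],3),d['fx'],d['cx'],d['cy'],np.round(d['pose'],3))
for p in [(.666,.16,.11),(.61,.263,.042)]: print(proj(d,p))
E
```

```text
[0.4491 0.3108 0.315 ] [-48.2  11.3  11.5 100.3  -2.1  68.6  40.4] 1.15 0.10704997527383114 [[-0.972  0.233  0.004]
 [ 0.233  0.972 -0.003]
 [-0.004 -0.002 -1.   ]]
[[ 0.    -0.956 -0.293  0.083]
 [ 1.     0.    -0.001 -0.   ]
 [ 0.001 -0.293  0.956 -0.171]
 [ 0.     0.     0.     1.   ]] 316.7956758589521 324.16099781387464 200.66003628684027 [[ 0.223  0.932  0.286  0.363]
 [ 0.975 -0.213 -0.066  0.336]
 [-0.     0.293 -0.956  0.487]
 [ 0.     0.     0.     1.   ]]
[252.387374   345.52933923]
[314.11250279 273.76293219]
```

>>> apply_moves --rows '[[[-0.03,-0.02,0],0,-1],[[-0.03,-0.02,0],0,-1],[[-0.02,-0.02,0],0,-1],[[0,0,0],0,-1],[[0,0,0],0,-1],[[0,0,0],0,-1]]'

```text
clock: 1.65
position: [0.5062, 0.2439, 0.3142]
tool_rot: [[-0.975, 0.222, -0.001], [0.222, 0.975, 0.0], [0.001, -0.0, -1.0]]
force: [1.0, 0.4, -0.0]
width: 0.005
grasp_force: 0.0
```

```bash
python3 - <<'E'
from h import *
d=wsnap('w2.png'); s=env.state(); print(np.round(s['position'],4),np.round(s['q'],1),s['clock'])
for p in [(.666,.16,.11),(.61,.263,.042)]: print(proj(d,p))
cv2.imwrite('pics/w2b.png',cv2.resize(d['color'][100:400,170:570],None,fx=2,fy=2,interpolation=cv2.INTER_CUBIC))
E
```

```text
[0.506  0.2445 0.3143] [-41.3  13.   14.6  98.4  -3.5  69.   51.4] 1.7
[291.01983154 299.81326783]
[352.50093388 228.58825748]
```

View pics/w2b.png

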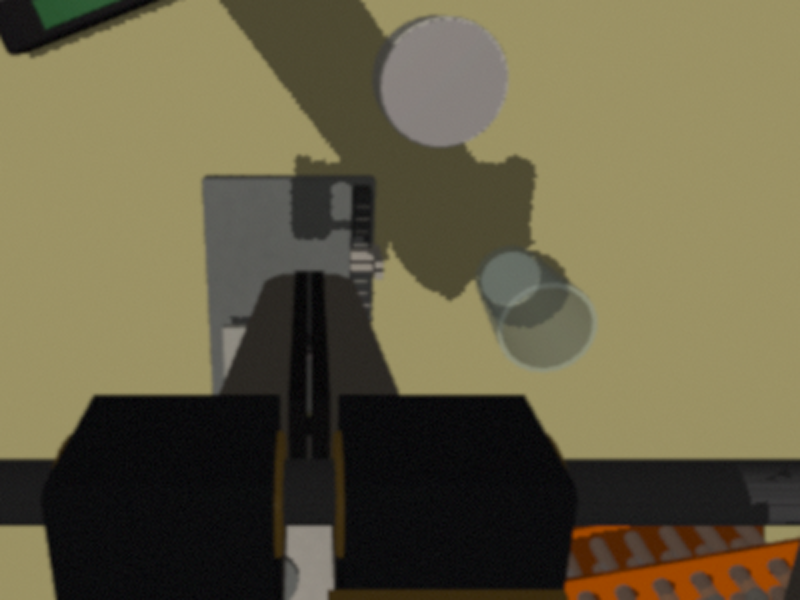

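The picture shows the tongue's front edge level at row 189 (full-frame pixels, columns 272 to 357), so the reader's y runs along the tool's y (yaw about -12.8°). The rider is at about (350,231). A +90° roll will line the fingers up with the reader's x and put the camera over the rail. I'll roll now, then press the cap.

>>> apply_moves --rows '[[[0,0,0],0.12,-1],[[0,0,0],0.12,-1],[[0,0,0],0.12,-1],[[0,0,0],0.12,-1],[[0,0,0],0.12,-1],[[0,0,0],0.12,-1],[[0,0,0],0.12,-1],[[0,0,0],0.12,-1],[[0,0,0],0.12,-1],[[0,0,0],0.12,-1],[[0,0,0],0.12,-1],[[0,0,0],0.12,-1]]'

```text
clock: 2.7
position: [0.5058, 0.2449, 0.3145]
tool_rot: [[0.097, 0.995, -0.001], [0.995, -0.097, 0.0], [0.0, -0.001, -1.0]]
force: [0.1, 0.6, 0.5]
width: 0.005
grasp_force: 0.0
```

>>> apply_moves --rows '[[[0,0,0],0.12,-1],[[0,0,0],0.01,-1],[[0,0,0],0,-1],[[0,0,0],0,-1]]'

```text
clock: 3.03
position: [0.5064, 0.244, 0.3145]
tool_rot: [[0.218, 0.976, -0.0], [0.976, -0.218, 0.0], [0.0, -0.0, -1.0]]
force: [1.0, 0.0, -0.3]
width: 0.006
grasp_force: 0.0
```

```bash
python3 - <<'E'
from h import *
s=env.state(); print(np.round(s['position'],4),np.round(s['q'],1),s['clock'],np.round(s['tool_rot'],3))
print('to cap',totool((.639,-.203,.2)))
d=load('w2')
T=[onz(d,272,188.7,.012),onz(d,357,188.7,.012)]; m=onz(d,350.5,231,.042); print(T,m, np.linalg.norm(T[0]-T[1]))
E
```

```text
[0.5064 0.244  0.3145] [-51.1  13.4  26.5  99.   -6.4  69.1 -35.5] 3.0333 [[ 0.218  0.976 -0.   ]
 [ 0.976 -0.218  0.   ]
 [ 0.    -0.    -1.   ]]
to cap [-0.40743373  0.22681273  0.1144262 ]
[array([0.52989488, 0.15477722, 0.012     ]), array([0.55903834, 0.28288432, 0.012     ])] [0.61316417 0.25928883 0.042     ] 0.1313802509404764
```

>>> apply_moves --rows '[[[-0.034,0.0189,0],0,-1],[[-0.034,0.0189,0],0,-1],[[-0.034,0.0189,0],0,-1],[[-0.034,0.0189,0],0,-1],[[-0.034,0.0189,0],0,-1],[[-0.034,0.0189,0],0,-1],[[-0.034,0.0189,0],0,-1],[[-0.034,0.0189,0],0,-1],[[-0.034,0.0189,0],0,-1],[[-0.034,0.0189,0],0,-1],[[-0.034,0.0189,0],0,-1],[[-0.034,0.0189,0],0,-1]]'

```text
clock: 4.03
position: [0.6379, -0.2064, 0.3145]
tool_rot: [[0.219, 0.976, 0.0], [0.976, -0.219, 0.001], [0.001, -0.0, -1.0]]
force: [-0.3, 0.8, -0.0]
width: 0.004
grasp_force: 0.0
```

>>> apply_moves --rows '[[[0,0,0],0,-1],[[0,0,0],0,-1],[[0,0,0],0,-1],[[0,0,0],0,-1],[[0,0,0],0,-1]]'

```text
clock: 4.45
position: [0.6378, -0.2029, 0.3147]
tool_rot: [[0.219, 0.976, 0.0], [0.976, -0.219, 0.001], [0.001, 0.0, -1.0]]
force: [-0.0, 0.5, 0.1]
width: 0.006
grasp_force: 0.0
```

```bash
python3 - <<'E'
from h import *
d=wsnap('w3.png'); s=env.state(); print(np.round(s['position'],4),np.round(s['q'],1),s['clock'],np.round(s['tool_rot'],3))
print('to cap',totool((.639,-.203,.2)), proj(d,(.639,-.203,.186)))
cv2.imwrite('pics/w3b.png',d['color'])
E
```

```text
[ 0.6377 -0.2031  0.3148] [-10.6  27.   37.3  84.1 -16.6  74.5  15.5] 4.5 [[ 0.219  0.976  0.   ]
 [ 0.976 -0.219  0.001]
 [ 0.001  0.    -1.   ]]
to cap [0.00024897 0.00118534 0.11478977] [324.77666101 191.35005872]
```

View pics/w3b.png

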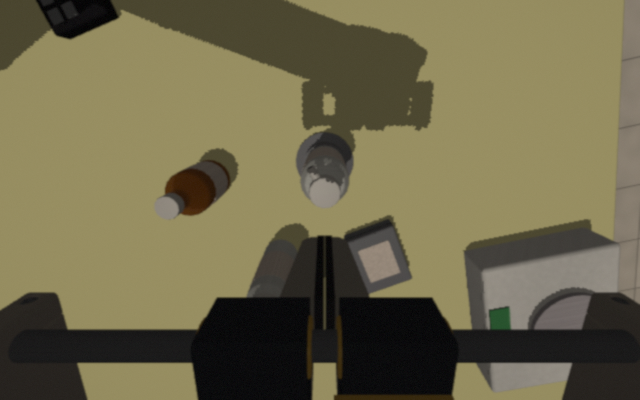

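The cap is at about (324,191), where its computed position projects, so I'll go down.

>>> apply_moves --rows '[[[0,0.001,0.038],0,-1],[[0,0,0.038],0,-1],[[0,0,0.034],0,-1],[[0,0,0],0,-1],[[0,0,0],0,-1],[[0,0,0.005],0,-1],[[0,0,0.005],0,-1],[[0,0,0.005],0,-1],[[0,0,0.005],0,-1],[[0,0,0.002],0,-1],[[0,0,0],0,-1],[[0,0,0],0,-1]]'

```text
clock: 5.5
position: [0.6391, -0.2056, 0.1835]
tool_rot: [[0.222, 0.975, 0.002], [0.975, -0.222, -0.0], [0.0, 0.002, -1.0]]
force: [1.0, -0.3, 3.7]
width: 0.004
grasp_force: 1.7
```

>>> apply_moves --rows '[[[0,0,0.002],0,-1],[[0,0,0.002],0,-1],[[0,0,0.002],0,-1],[[0,0,0],0,-1],[[0,0,0],0,-1]]'

```text
clock: 5.92
position: [0.6392, -0.2056, 0.1784]
tool_rot: [[0.222, 0.975, 0.002], [0.975, -0.222, -0.0], [0.0, 0.002, -1.0]]
force: [-1.1, 1.4, 11.0]
width: 0.005
grasp_force: 5.6
```

>>> apply_moves --rows '[[[0,0,0.001],0,-1],[[0,0,0.001],0,-1],[[0,0,0],0,-1],[[0,0,0],0,-1]]'

```text
clock: 6.25
position: [0.6395, -0.2057, 0.1783]
tool_rot: [[0.222, 0.975, 0.004], [0.975, -0.222, 0.0], [0.001, 0.003, -1.0]]
force: [-4.3, 3.3, 21.0]
width: 0.009
grasp_force: 10.2
```

The cap has bottomed: it stopped at 0.178 m with 21 N on the tool. Now I'll rise and let it spring back.

>>> apply_moves --rows '[[[0,0,-0.003],0,-1],[[0,0,-0.005],0,-1],[[0,0,-0.005],0,-1],[[0,0,-0.005],0,-1],[[0,0,-0.02],0,-1],[[0,0,-0.035],0,-1],[[0,0,-0.035],0,-1],[[0,0,-0.03],0,-1],[[0,0,0],0,-1],[[0,0,0],0,-1],[[0,0,0],0,-1]]'

```text
clock: 7.17
position: [0.6375, -0.2049, 0.3111]
tool_rot: [[0.222, 0.975, -0.003], [0.975, -0.222, 0.001], [0.0, -0.003, -1.0]]
force: [-0.1, -0.8, -0.4]
width: 0.004
grasp_force: 0.0
```

```bash
python3 - <<'E'
from h import *
d=wsnap('w4.png'); s=env.state(); print(np.round(s['position'],4),np.round(s['q'],1),s['clock'],np.round(s['tool_rot'],3))
t=load('top0')
# cap height check: white blob centroid before/after
for n in('w3','w4'):
    e=load(n); g=e['color'][170:215,300:350].min(2); m=(g>110).astype(np.uint8); M=cv2.moments(m,True); print(n,M['m00'],300+M['m10']/M['m00'],170+M['m01']/M['m00'],proj(e,(.639,-.203,.186)),proj(e,(.639,-.203,.178)))
# reader frame from yaw -12.7 
yaw=np.radians(-12.7); ax=np.array([np.cos(yaw),np.sin(yaw),0]); ay=np.array([-ax[1],ax[0],0])
# front-face top edge midpoint, tongue front mid
Pm=(onz(t,239.5,125.5,.1)+onz(t,300,141.2,.1))/2; Tm=(np.array([.5577,.2817,0])+[.5294,.1533,0]+[.5299,.1548,0]+[.559,.2829,0])/4
print('face mid',Pm,'tongue',Tm,'diff in reader',(Pm-Tm)@ax,(Pm-Tm)@ay)
# grip block dark blob in top
g=t['color'].max(2)[150:172,250:275]; m=(g<35).astype(np.uint8); n,l,st,ce=cv2.connectedComponentsWithStats(m); print([(st[i].tolist(),ce[i]+[250,150]) for i in range(1,n)])
E
```

```text
[ 0.6374 -0.2047  0.3105] [-10.4  27.4  37.3  84.2 -16.8  74.3  15.5] 7.2167 [[ 0.222  0.975 -0.004]
 [ 0.975 -0.222  0.001]
 [ 0.    -0.004 -1.   ]]
w3 789.0 322.1128010139417 191.93916349809885 [324.77666101 191.35005872] [324.75944491 189.2458854 ]
w4 746.0 322.3069705093834 191.80831099195711 [324.93648642 190.2060699 ] [324.93756241 188.0963817 ]
face mid [0.74279799 0.14475625 0.1       ] tongue [0.544    0.218175 0.      ] diff in reader 0.2100751423653382 -0.027917538963110382
[([6, 5, 12, 10, 74], array([261.74324324, 159.44594595]))]
```

The cap is back up (same blob position and height). Next I'll hover over the grip block with the fingers open.

>>> apply_moves --rows '[[[0.0364,-0.0051,0],0,1],[[0.0364,-0.0051,0],0,1],[[0.0364,-0.0051,0],0,1],[[0.0364,-0.0051,0],0,1],[[0.0364,-0.0051,0],0,1],[[0.0364,-0.0051,0],0,1],[[0.0364,-0.0051,0],0,1],[[0.0364,-0.0051,0],0,1],[[0.0364,-0.0051,0],0,1],[[0.0364,-0.0051,0],0,1],[[0,0,0.035],0,1],[[0,0,0.035],0,1]]'

```text
clock: 8.22
position: [0.6693, 0.1652, 0.2411]
tool_rot: [[0.216, 0.976, 0.001], [0.976, -0.216, 0.001], [0.001, 0.0, -1.0]]
force: [-0.1, -1.1, 0.0]
width: 0.85
grasp_force: 0.0
```

>>> apply_moves --rows '[[[0,0,0.03],0,1],[[0,0,0.01],0,1],[[0,0,0],0,1],[[0,0,0],0,1],[[0,0,0],0,1],[[0,0,0],0,1]]'

```text
clock: 8.72
position: [0.6708, 0.1608, 0.2048]
tool_rot: [[0.223, 0.975, 0.003], [0.975, -0.223, 0.001], [0.002, 0.003, -1.0]]
force: [-0.4, 0.4, 0.2]
width: 0.999
grasp_force: 0.0
```

```bash
python3 - <<'E'
from h import *
d=wsnap('w5.png'); s=env.state(); print(np.round(s['position'],4),np.round(s['q'],1),s['clock'],s['width'],np.round(s['tool_rot'],3))
t=load('top0'); print('grip from top blob z.09',onz(t,261.7,159.4,.09))
for z in(.11,.09,.07): print(proj(d,(.669,.161,z)))
E
```

```text
[0.6707 0.1608 0.2047] [-37.1  33.2  30.9  88.  -18.3  63.7 -15. ] 8.7667 1.002568992315167 [[ 0.223  0.975  0.003]
 [ 0.975 -0.223  0.001]
 [ 0.002  0.003 -1.   ]]
grip from top blob z.09 [0.66808539 0.16662641 0.09      ]
[321.08212207 201.96987733]
[321.21015991 195.67414245]
[321.32275491 190.1377466 ]
```

View pics/w5.png

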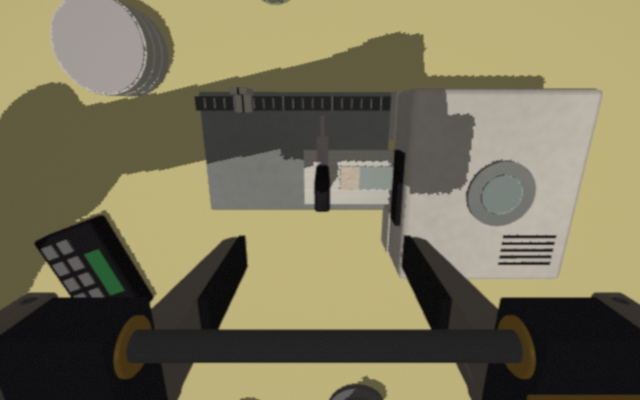

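The view shows the block top at about (322,202), centred between the open fingers. The pointer tip is at about (323,117) and the rider at about (243,100). I'll go down and grip.

>>> apply_moves --rows '[[[0,-0.0015,0.03],0,1],[[0,0,0.03],0,1],[[0,0,0.03],0,1],[[0,0,0.025],0,1],[[0,0,0.015],0,1],[[0,0,0],0,1],[[0,0,0],0,1],[[0,0,0],0,1]]'

```text
clock: 9.43
position: [0.6697, 0.1613, 0.0747]
tool_rot: [[0.222, 0.975, 0.003], [0.975, -0.222, 0.001], [0.002, 0.003, -1.0]]
force: [-0.1, 0.7, 0.6]
width: 0.998
grasp_force: 0.0
```

>>> apply_moves --rows '[[[0,0,0],0,-1],[[0,0,0],0,-1],[[0,0,0],0,-1],[[0,0,0],0,-1],[[0,0,0],0,-1],[[0,0,0],0,-1],[[0,0,0],0,-1],[[0,0,0],0,-1],[[0,0,0],0,-1],[[0,0,0],0,-1],[[0,0,0],0,-1],[[0,0,0],0,-1]]' --newtons 30

```text
clock: 10.43
position: [0.6685, 0.1611, 0.0726]
tool_rot: [[0.222, 0.975, 0.001], [0.975, -0.222, -0.0], [0.0, 0.001, -1.0]]
force: [4.9, -0.7, -3.7]
width: 0.154
grasp_force: 2.4
```

```bash
python3 - <<'E'
from h import *
d=wsnap('w6.png'); s=env.state(); print({k:np.round(v,4).tolist() for k,v in s.items() if k not in('dq','tau')})
cv2.imwrite('pics/w6b.png',cv2.resize(d['color'][0:220,120:400],None,fx=2.7,fy=2.7,interpolation=cv2.INTER_CUBIC))
E
```

```text
{'clock': 10.4833, 'q': [-34.8199, 41.3525, 27.3049, 93.0095, -22.8472, 51.1488, -11.7236], 'position': [0.669, 0.161, 0.0726], 'tool_rot': [[0.2225, 0.9749, 0.0021], [0.9749, -0.2225, -0.0002], [0.0002, 0.0021, -1.0]], 'force': [4.2398, -0.0706, -3.8615], 'moment': [-0.0862, -0.5412, -0.0103], 'grasp_force': 30.0008, 'width': 0.1533}
```

View pics/w6b.png

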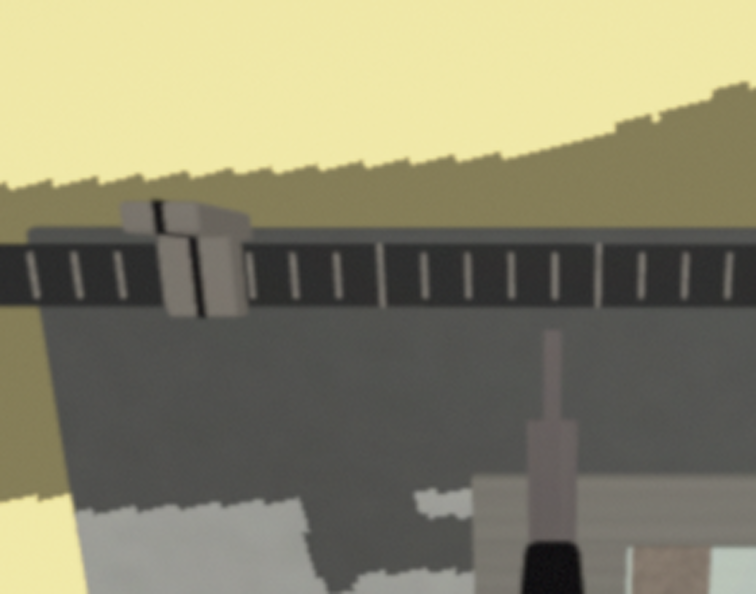

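The fingers hold the block: 14 mm opening, 30 N. In full-frame pixels the pointer tip is at about (324.4,123) and the near end of the rider's line is at (194.4,117).

```bash
python3 - <<'E'
from h import *
d=load('w6'); a=onz(d,324.4,123,.042); b=onz(d,194.4,117,.042)
R=np.array(env.state()['tool_rot']); print(a,b,R.T@(b-a)); print(R.T@(a-env.state()['position']))
E
```

```text
[0.68501209 0.23016469 0.042     ] [0.60764455 0.25148854 0.042     ] [ 0.00357577 -0.0801725  -0.00016619]
[0.07097298 0.00017404 0.03059849]
```

>>> apply_moves --rows '[[[0,-0.004,0],0,-1],[[0,-0.008,0],0,-1],[[0,-0.008,0],0,-1],[[0,-0.008,0],0,-1],[[0,-0.008,0],0,-1],[[0,-0.008,0],0,-1],[[0,-0.008,0],0,-1],[[0,-0.008,0],0,-1],[[0,-0.008,0],0,-1],[[0,-0.006,0],0,-1],[[0,-0.003,0],0,-1],[[0,0,0],0,-1]]' --newtons 40

```text
clock: 11.48
position: [0.5945, 0.1781, 0.0726]
tool_rot: [[0.223, 0.975, 0.004], [0.975, -0.223, -0.0], [0.0, 0.004, -1.0]]
force: [8.9, 0.3, -7.1]
width: 0.151
grasp_force: 40.0
```

>>> apply_moves --rows '[[[0,0,0],0,-1],[[0,0,0],0,-1],[[0,0,0],0,-1],[[0,0,0],0,-1],[[0,0,0],0,-1],[[0,0,0],0,-1]]'

```text
clock: 11.98
position: [0.5951, 0.1779, 0.0725]
tool_rot: [[0.223, 0.975, 0.004], [0.975, -0.223, -0.0], [0.001, 0.004, -1.0]]
force: [8.3, 0.7, -7.7]
width: 0.149
grasp_force: 40.0
```

```bash
python3 - <<'E'
from h import *
d=wsnap('w7.png'); s=env.state(); print({k:np.round(v,4).tolist() for k,v in s.items() if k not in('dq','tau')})
cv2.imwrite('pics/w7b.png',cv2.resize(d['color'][70:220,220:420],None,fx=4,fy=4,interpolation=cv2.INTER_CUBIC))
E
```

```text
{'clock': 12.0333, 'q': [-40.0897, 35.7984, 27.6461, 103.4068, -22.0405, 45.9646, -14.299], 'position': [0.5951, 0.1779, 0.0725], 'tool_rot': [[0.223, 0.9748, 0.0042], [0.9748, -0.223, -0.0005], [0.0005, 0.0042, -1.0]], 'force': [7.9226, 0.1392, -6.9729], 'moment': [-0.0279, -0.9583, 0.0202], 'grasp_force': 40.0065, 'width': 0.1526}
```

View pics/w7b.png

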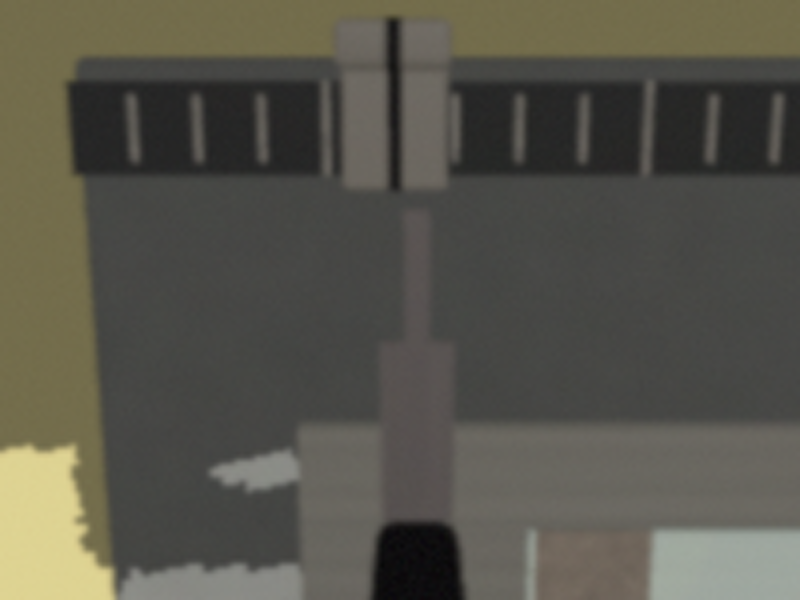

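The pointer (column 417 in the crop) is 22 crop pixels, or 3.4 mm, short of the line (395).

>>> apply_moves --rows '[[[0,-0.002,0],0,-1],[[0,-0.0015,0],0,-1],[[0,0,0],0,-1],[[0,0,0],0,-1],[[0,0,0],0,-1],[[0,0,0],0,-1],[[0,0,0],0,-1],[[0,0,0],0,-1],[[0,0,0],0,-1],[[0,0,0],0,-1],[[0,0,0],0,-1],[[0,0,0],0,-1]]'

```text
clock: 13.03
position: [0.5918, 0.1787, 0.0726]
tool_rot: [[0.223, 0.975, 0.004], [0.975, -0.223, -0.0], [0.001, 0.004, -1.0]]
force: [8.9, -0.5, -6.9]
width: 0.144
grasp_force: 40.0
```

```bash
python3 - <<'E'
from h import *
d=wsnap('w8.png'); s=env.state(); print({k:np.round(v,4).tolist() for k,v in s.items() if k in('clock','position','force','width','grasp_force')})
cv2.imwrite('pics/w8b.png',cv2.resize(d['color'][70:170,260:400],None,fx=4,fy=4,interpolation=cv2.INTER_CUBIC))
E
```

```text
{'clock': 13.0833, 'position': [0.5917, 0.1787, 0.0725], 'force': [7.9437, 0.0938, -6.6461], 'grasp_force': 40.0068, 'width': 0.1495}
```

View pics/w8b.png

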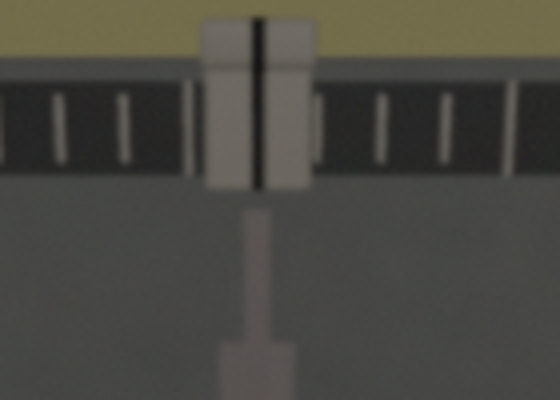

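The pointer (column 257 in the crop) is lined up with the rider's line (258), and the grip is steady at 40 N. I'm handing in now.

```bash
python3 -c "
from plant import env
print(env.job_done())"
```

```text
the job is handed in; nothing more can be done
None
```

I pressed the spray cap fully down and it sprang back up; then I pulled the carrier out until its pointer met the rider's line (within about 0.5 mm in the last picture), and handed in at about 13 s with the fingers still holding it at 40 N.

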